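Draw cedar balls from the hopper into the dipper can

ROBOT

A 6-joint arm with a two-finger parallel gripper is mounted at the origin on the work surface. World frame = base frame: x ahead of the robot, y to its left, z up, the work surface at z = 0. Lengths are in m, angles in rad, forces in N, time in s.
With the tool pointing down it reaches from about 0.425 to 0.95 m from the base axis. Payload 3.5 kg.
Tool frame: the origin (TCP) lies midway between the tips of the shut fingers; the grasp point (between the pads) lies 19 mm behind it; z points along the fingers, y is the line along which they close (so a half turn about z gives the same grasp; the last joint's range is limited). The gripper opens to 85 mm and grips with 20 to 120 N. Pads are 22 mm wide; open, the fingers measure 114 mm over their backs; the gripper's body (76 mm by 85 mm) begins 54 mm behind the grasp point. The pads swing forward as they close: fully open they stand 13 mm farther back than shut.
Start: joints at [-0.15, 0.286, 1.577, -0, 1.279, -0.15], TCP at [0.675, 0, 0.231] pointing down, gripper open.
Joint ranges: [-2.77, 2.77], [-0.9, 2.22], [0.21, 2.48], [-1.53, 4.67], [0.24, 2.81], [-2.84, 2.84]. Speed limits (rad/s): [2.79, 2.79, 3.14, 3.14, 3.14, 3.14].

INTERFACE

Orientations are given as a unit quaternion [x, y, z, w].
In Python, from plant import * gives the robot as it stands.
- The arm moves only by the tool move_arm, never from a script. Its argument "moves" is a list of rows, each a list of 3 entries, a list of its own where there are three numbers: the opening, from 0 (shut) to 1 (fully open), then the shift along the tool's x, y, z in m, then the turn, a rotation vector about the tool's x, y, z in rad. A call has exactly 10 rows; each row shifts and turns the commanded pose from where the row before left it, along the tool's axes as they then stand; what a row does not reach is not made up. A row lasts 1/12 s, in which the tool goes at most 41.7 mm and 7.16 degrees, less where a joint would pass 70% of its speed; a pose out of reach is approached as far as the arm can. A call is refused whole if a number of a shift passes 0.0417 or a number of a turn 0.125, either way. A call with a gripper value outside its range is refused whole. The fingers move at their own pace and stop on an object; "grip_force" is the grip in N (left out, the last holds). Time passes only in rows, so rows that do not move let the fingers close, or fill a call up. It gives the time, the measured TCP pose, the force, the opening and the grip force at its end, in the units of the state.
- get_state(): the state, without advancing time (a new reading comes with each control period).
- read_camera(name): name is "scene" or "side" or "wrist"; returns the picture (384x512x3 uint8, red, green, blue); there is no depth.
- camera_params(name): a dict with "fx", "fy", "cx", "cy" (pixels), "rvec" (rotation vector, rad) and "tvec" (3), from world to camera coordinates, as OpenCV has them; the wrist camera has in their place "tool_from_camera" (4x4, takes a point from camera to tool coordinates, whose origin is the TCP and whose axes are the flange's). Camera axes: x right, y down, z forward; pixel columns grow to the right and rows downward; lengths in m; the calibration is good to about 2 mm. A picture is of the moment at which its call begins: read the wrist's pose just before it. camera_params takes no time and is no camera call.
- sign_off(): hands the job in; it is judged then, once.
The state is a dict: "time": time; "qpos": joint angles; "dq": joint speeds; "joint_efforts": joint torques, N m; "eef_pos": TCP position; "tcp_rot": TCP orientation; "contact_force": force on the tool from outside, world axes, zero at the start; "wrist_torque": the same for the moment, N m; "opening": opening from 0.0 (shut) to 1.0 (fully open); "finger_force": force on a finger pad.
Only numpy, scipy, OpenCV 4.12 (cv2) and the standard library are available. Lean on these libraries where they do the work, as an engineer would, in place of code of your own. Each camera call takes 0.05 s, during which the arm holds its last target. There are 200 camera calls.

TASK

Stand the long-handled can squarely under the spout of the ball hopper, upright on the table. Then draw the hopper's slide gate all the way out to its end stop so that all four cedar balls drop into the can, and leave the can standing there with the gate open. Do not knock or shift the other things on the table.

Things in the scene. Friction and masses are not known exactly. Their poses are not given: they have to be found in the camera images.
- hopper: Fixed plywood ball hopper. Origin on the table below the spout's middle; gate draws out to +y, front is -x. Shaft 68 mm square, 125 to 262 mm high; front and sides go straight up to 310 mm, the back flares to x=+100. Steel spout 74 mm square outside, 66 inside, lower edge 106 mm up. Open below at front and sides; behind, a foot plate 6 mm thick covers x=+73..+123, y=-70..+70, with posts 14 mm thick at x=+86, y=-50, +50.
- spout (a point): Centre of the spout's lower opening, 106 mm above the table; axes as the hopper's.
- gate (a joint): Slide gate's travel in m: 0 shut, 0.090 at the end stop; it may start up to 12 mm drawn. It moves level along the hopper's +y, with about 3 N of friction, and stays where it is left.
- gate_pull (a point): Middle of the inner face (towards the hopper) of the gate's turned-up lip: an upright steel plate at the gate's outer end, 80 mm wide (hopper x), 4 mm thick (y), its top 15 mm above this point. The gate's flat plate, 58 mm wide, runs from it into the hopper, its upper face 15 mm below this point. When shut, the point is at hopper x=0, y=+125, z=138 mm: 91 mm of gap to the shaft. Axes as hopper.
- can_mid (a point): Open aluminium can, 94 mm outside diameter, 88 mm inside, 90 mm tall, 130 to 210 g, loose. This point is on its axis, 45 mm above its underside. Its -x points along the handle, z up.
- can_grip (a point): Gripping place on the can's straight wooden handle, 115 mm from the can's axis and 60 mm above its underside. The handle is level, 14 mm wide (y), 22 mm tall (z), and runs from the can's wall to 152 mm from its axis. Axes as can_mid.
- ball0_center (a point): Centre of a cedar ball, 42 mm in diameter, 14 g, at first in the hopper's shaft above the gate.
- ball1_center (a point): Centre of a cedar ball, 42 mm in diameter, 14 g, at first in the hopper's shaft above the gate.
- ball2_center (a point): Centre of a cedar ball, 42 mm in diameter, 14 g, at first in the hopper's shaft above the gate.
- ball3_center (a point): Centre of a cedar ball, 42 mm in diameter, 14 g, at first in the hopper's shaft above the gate.
- dispenser: Bystander: red tape dispenser, 150 (x) x 60 (y) x 75 mm tall, origin under its centre; loose.
- cone_a: Bystander: grey thread cone standing near the gate, 72 mm diameter at its foot, 168 mm tall, origin under its centre; loose.
- cone_b: Bystander: blue thread cone of the same size, farther back; loose.
- spool: Bystander: standing wooden spool, 54 mm diameter, 78 mm tall, in front of the hopper, origin under its centre; loose.
- shuttle: Bystander: wooden weaving shuttle lying along its x, 220 x 36 x 27 mm, origin under its centre; loose.

How it is judged:
By the outcome, as a careful person would: the job done as asked, in the order asked, and still so for the second after the job is handed in, with the robot touching nothing.
It also fails if it takes over 56 s, if anything falls off the work surface, if the arm or the gripper's body presses on something with over 40 N, if the wrist force passes 120 N, or if a joint passes its speed limit or range.

## Working session

There is one attempt and no reset: what is moved stays moved. The work goes in short steps, Python scripts to look and compute and a tool call to move; the robot and the scene stay as the last step left them, time stands still between calls to the robot, and variables do not carry over. Pictures are saved under pics/ and viewed, at most 10 in all, crops included, and the job is handed in when it is done.

Besides the shell and the picture viewer there is one more tool, called after "Emit:" as a command line: name --argument value ..., lists and objects as JSON in quotes. move_arm: Moves the arm, as the interface text tells. Its arguments: {"type":"object","properties":{"moves":{"type":"array"},"grip_force":{"type":"number"}},"required":["moves"]}

```bash
mkdir -p pics; ls; python3 - <<'E'
from plant import *
import cv2
s=get_state();print(s)
for n in("scene","side"):
    cv2.imwrite(f"pics/{n}0.png",cv2.resize(read_camera(n)[:,:,::-1],(800,600)));print(n,camera_params(n))
print(camera_params("wrist"))
E
```

```text
pics
{'time': 0.0, 'qpos': array([-1.49995886e-01,  2.87185264e-01,  1.57816711e+00, -1.17304187e-05,
        1.27857300e+00, -1.49993227e-01]), 'dq': array([ 0.0011971 ,  0.00073653, -0.00101682, -0.00119546,  0.00031611,
        0.00010765]), 'joint_efforts': array([-1.79628755e-04, -4.05981302e+01, -2.92628127e+01, -1.54224781e-04,
        5.81841552e-03,  3.74769741e-06]), 'eef_pos': array([6.74353369e-01, 1.27263594e-04, 2.29939449e-01]), 'tcp_rot': array([ 7.07106041e-01,  7.07106560e-01, -6.96757112e-04, -9.35393002e-04]), 'contact_force': array([-0.4133633 ,  1.03013016,  0.31511876]), 'wrist_torque': array([-0.0195766 , -0.04206928,  0.01668546]), 'finger_force': 0.0, 'opening': 1.0019419997766594}
scene {'fx': 353.11812868675554, 'fy': 353.11812868675554, 'cx': 251.13388469034916, 'cy': 198.82880921283146, 'rvec': array([ 2.11466645,  0.76270984, -0.40051585]), 'tvec': array([-0.37792743, -0.13263524,  1.36824699])}
side {'fx': 451.94517459490714, 'fy': 451.94517459490714, 'cx': 251.9280974323582, 'cy': 188.58711111501913, 'rvec': array([ 1.33756348,  2.39359823, -0.76675023]), 'tvec': array([ 0.35919218, -0.25940672,  1.62757905])}
{'fx': 267.9120730095171, 'fy': 267.9120730095171, 'cx': 255.18057246030736, 'cy': 193.4178109387895, 'tool_from_camera': array([[ 2.06366804e-04, -9.48837824e-01, -3.15763742e-01,
         8.24604956e-02],
       [ 9.99999802e-01,  8.04055446e-06,  6.29386955e-04,
        -7.90730079e-04],
       [-5.94647234e-04, -3.15763810e-01,  9.48837638e-01,
        -1.42669472e-01],
       [ 0.00000000e+00,  0.00000000e+00,  0.00000000e+00,
         1.00000000e+00]])}
```

View pics/scene0.png

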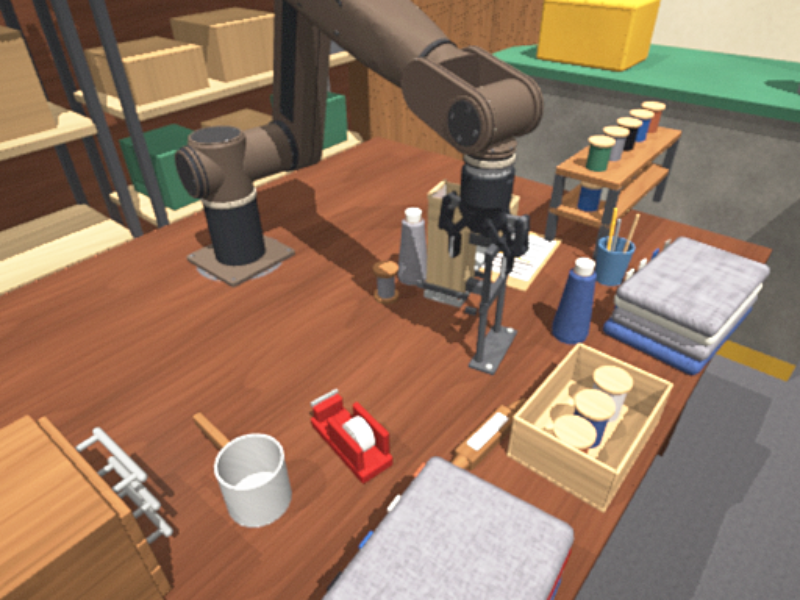

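View pics/side0.png

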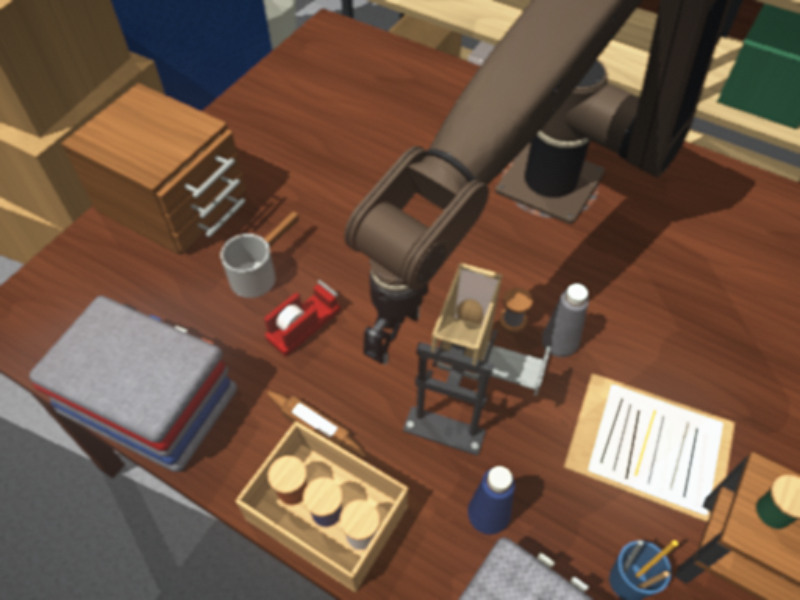

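The scene picture shows the can with its rim at about (252,460) and the handle tip at (197,418). The hopper is partly hidden by the arm. The side picture shows the can rim at (248,250), the handle tip at (295,217), the foot plate at (406–487, 410–450), the gate lip near (540,370), grey cone at (567,330) and spool at (516,310).

```bash
cat > h.py <<'E'
from plant import *
import numpy as np, cv2
from scipy.spatial.transform import Rotation as R
def ray(cam,uv,s=None,big=True):
    p=camera_params(cam); uv=np.array(uv,float)
    if big: uv=(uv+.5)/1.5625-.5
    d=np.array([(uv[0]-p['cx'])/p['fx'],(uv[1]-p['cy'])/p['fy'],1])
    if cam=='wrist':
        s=s or get_state(); T=p['tool_from_camera']; Q=R.from_quat(s['tcp_rot'])
        return s['eef_pos']+Q.apply(T[:3,3]), Q.apply(T[:3,:3]@d)
    Rm=cv2.Rodrigues(p['rvec'])[0]
    return -Rm.T@p['tvec'], Rm.T@d
def onz(cam,uv,z,**k):
    o,d=ray(cam,uv,**k); return (o+d*(z-o[2])/d[2]).round(4)
def tri(a,b):
    (o1,d1),(o2,d2)=a,b
    d1=d1/np.linalg.norm(d1);d2=d2/np.linalg.norm(d2)
    t=np.linalg.lstsq(np.c_[d1,-d2],o2-o1,rcond=None)[0]
    p,q=o1+d1*t[0],o2+d2*t[1]
    return ((p+q)/2).round(4),np.linalg.norm(p-q).round(4)
E
python3 - <<'E'
from h import *
for n,c,uv,z in [("can rim","scene",(252,462),.09),("can rim","side",(247,251),.09),("tip top","scene",(197,416),.071),("tip top","side",(294,217),.071),
 ("footcorner back +y?","side",(480,450),0.006),("foot","side",(406,430),0.006),("foot","side",(418,410),.006),("foot","side",(487,430),.006),
 ("foot","scene",(473,365),.006),("foot","scene",(493,370),.006),("foot","scene",(515,331),.006),
 ("conea top","side",(576,290),.168),("conea top","scene",(413,213),.168),("coneb top","side",(499,476),.168),("coneb top","scene",(584,266),.168),
 ("spool top","side",(518,300),.078),("spool top","scene",(387,269),.078),
 ("lip top a","side",(550,348),.153),("lip top b","side",(541,385),.153),
 ("shaft top","side",(461,264),.31),("shaft top","side",(499,272),.31),("shaft topback","side",(434,340),.31),("shaft topback","side",(484,360),.31),
 ("disp","side",(278,340),0),("disp","side",(335,290),.05),("shuttle end","side",(270,395),.015),("shuttle end","side",(358,447),.015)]:
    print(n,c,onz(c,uv,z))
E
```

```text
can rim scene [ 0.5855 -0.4077  0.09  ]
can rim side [ 0.5742 -0.4091  0.09  ]
tip top scene [ 0.4351 -0.3998  0.071 ]
tip top side [ 0.4407 -0.395   0.071 ]
footcorner back +y? side [0.668  0.1681 0.006 ]
foot side [0.7037 0.0375 0.006 ]
foot side [0.6585 0.0358 0.006 ]
foot side [0.6277 0.1611 0.006 ]
foot scene [0.6667 0.0294 0.006 ]
foot scene [0.7029 0.0413 0.006 ]
foot scene [0.6763 0.167  0.006 ]
conea top side [0.3833 0.1918 0.168 ]
conea top scene [0.3911 0.194  0.168 ]
coneb top side [0.7589 0.2299 0.168 ]
coneb top scene [0.7646 0.2232 0.168 ]
spool top side [0.3925 0.0974 0.078 ]
spool top scene [0.3988 0.0966 0.078 ]
lip top a side [0.5067 0.2008 0.153 ]
lip top b side [0.5789 0.2176 0.153 ]
shaft top side [0.5408 0.0355 0.31  ]
shaft top side [0.524  0.0929 0.31  ]
shaft topback side [0.6833 0.0687 0.31  ]
shaft topback side [0.6751 0.1454 0.31  ]
disp side [ 0.6695 -0.2758  0.    ]
disp side [ 0.5393 -0.2255  0.05  ]
shuttle end side [ 0.7786 -0.209   0.015 ]
shuttle end side [ 0.7788 -0.0154  0.015 ]
```

Emit:
move_arm --moves '[[1, [-0.036, -0.019, 0], [0, 0, 0]], [1, [-0.036, -0.019, 0], [0, 0, 0]], [1, [-0.036, -0.019, 0], [0, 0, 0]], [1, [-0.036, -0.019, 0], [0, 0, 0]], [1, [-0.036, -0.019, 0], [0, 0, 0]], [1, [-0.036, -0.019, 0], [0, 0, 0]], [1, [-0.036, -0.019, 0], [0, 0, 0]], [1, [-0.036, -0.019, 0], [0, 0, 0]], [1, [-0.036, -0.019, 0], [0, 0, 0]], [1, [-0.036, -0.019, 0], [0, 0, 0]]]'

```text
time: 0.93
eef_pos: [0.4835, -0.3612, 0.2308]
tcp_rot: [0.707, 0.707, 0.0, -0.0]
contact_force: [-0.2, -0.5, -0.1]
opening: 1.001
finger_force: 0.0
```

Emit:
move_arm --moves '[[1, [0, 0, 0.004], [0, 0, -0.12]], [1, [0, 0, 0.004], [0, 0, -0.12]], [1, [0, 0, 0.004], [0, 0, -0.12]], [1, [0, 0, 0.004], [0, 0, -0.12]], [1, [0, 0, 0.004], [0, 0, -0.12]], [1, [0, 0, 0.004], [0, 0, -0.12]], [1, [0, 0, 0.004], [0, 0, -0.12]], [1, [0, 0, 0.004], [0, 0, -0.12]], [1, [0, 0, 0.004], [0, 0, -0.12]], [1, [0, 0, 0.004], [0, 0, -0.12]]]'

```text
time: 1.77
eef_pos: [0.4847, -0.3596, 0.1904]
tcp_rot: [0.181, 0.983, 0.0, -0.001]
contact_force: [-0.2, -0.4, -0.1]
opening: 1.003
finger_force: 0.0
```

Emit:
move_arm --moves '[[1, [0, 0.02, 0], [0, 0, -0.1]], [1, [0, 0.02, 0], [0, 0, -0.1]], [1, [0, 0, 0], [0, 0, -0.1]], [1, [0.02, 0, 0], [0, 0, 0]], [1, [0, 0, 0], [0, 0, 0]], [1, [0, 0, 0], [0, 0, 0]], [1, [0, 0, 0], [0, 0, 0]], [1, [0, 0, 0], [0, 0, 0]], [1, [0, 0, 0], [0, 0, 0]], [1, [0, 0, 0], [0, 0, 0]]]'

```text
time: 2.6
eef_pos: [0.4779, -0.3208, 0.1913]
tcp_rot: [0.035, 0.999, -0.0, 0.0]
contact_force: [0.0, 0.4, 0.2]
opening: 1.004
finger_force: 0.0
```

```bash
python3 - <<'E'
from h import *
s=get_state();print(s['time'],s['eef_pos'],R.from_quat(s['tcp_rot']).as_matrix().round(3),s['qpos'])
im=read_camera('wrist');cv2.imwrite('pics/w1.png',im[:,:,::-1])
im=read_camera('scene');cv2.imwrite('pics/scene1.png',cv2.resize(im[100:292,160:416,::-1],(800,600),interpolation=cv2.INTER_CUBIC))
E
```

```text
2.6 [ 0.47791952 -0.32082793  0.19131411] [[-0.997  0.071  0.   ]
 [ 0.071  0.997 -0.   ]
 [-0.    -0.    -1.   ]] [-7.67431136e-01  1.05405953e-01  1.86214096e+00  6.68507592e-05
  1.17393704e+00 -2.26735394e+00]
```

View pics/w1.png

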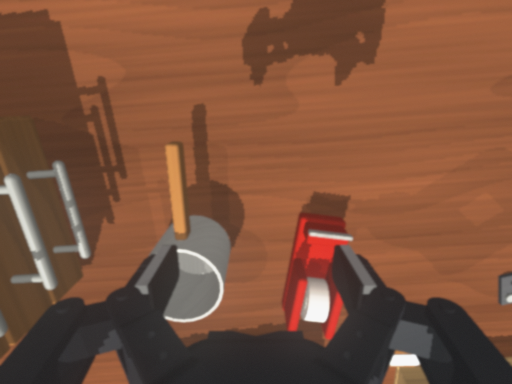

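View pics/scene1.png

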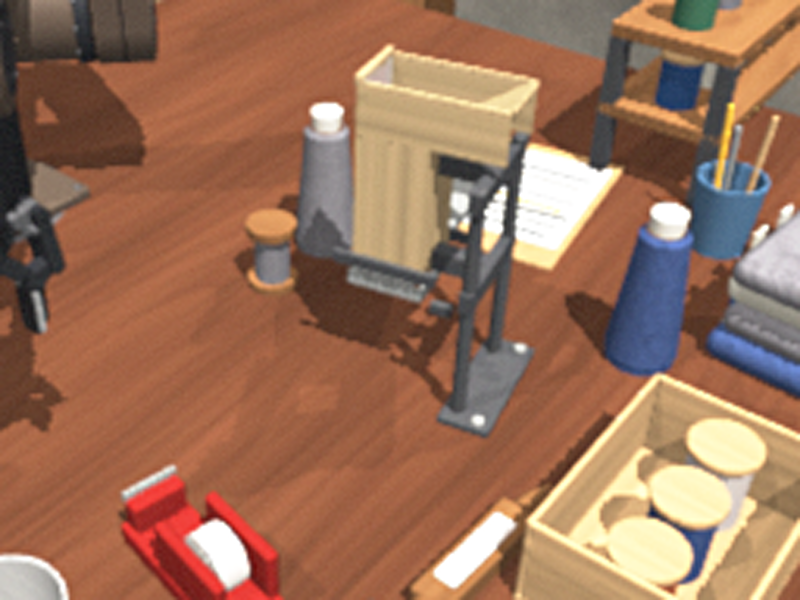

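The wrist picture shows the handle from (174,144) to (182,233) and the rim around (195,285). The scene crop shows the hopper clear of the arm: foot corners at (440,422), (488,432) and (530,350), and spout lower edge from (348,285) to (422,298).

```bash
python3 - <<'E'
from h import *
im=cv2.imread('pics/w1.png')
hsv=cv2.cvtColor(im,cv2.COLOR_BGR2HSV)
m=cv2.inRange(hsv,(8,140,140),(25,255,255)); m[:, :150]=0; m[:,200:]=0; m[:130]=0;m[240:]=0
m=cv2.morphologyEx(m,cv2.MORPH_OPEN,np.ones((3,3)))
y,x=np.where(m);print(len(x),x.min(),x.max(),y.min(),y.max())
s=dict(get_state())
W=lambda uv,z:onz('wrist',uv,z,s=s,big=False)
rows=[150,170,190,210,225]
for r in rows: 
    c=np.where(m[r])[0]; print(r,c.min(),c.max(),W((c.mean(),r),.071))
print('tip',W((174,143),.071))
f=lambda u,v:(160+(u+.5)/3.125-.5,100+(v+.5)/3.125-.5)
S=lambda u,v,z:onz('scene',f(u,v),z,big=False)
for n,u,v,z in [('f1',440,422,.006),('f2',488,432,.006),('f3',530,350,.006),('spout front -y',348,285,.106),('spout back -y',422,298,.106),
 ('top',390,47,.31),('top',538,82,.31),('top',357,82,.31),('top',515,135,.31),('spool',271,222,.078),('conea',326,110,.168)]: print(n,S(u,v,z))
E
```

```text
3715 150 194 130 239
150 150 192 [ 0.4328 -0.4008  0.071 ]
170 150 194 [ 0.4528 -0.4029  0.071 ]
190 150 182 [ 0.4734 -0.4113  0.071 ]
210 150 183 [ 0.4953 -0.4146  0.071 ]
225 150 185 [ 0.5126 -0.4172  0.071 ]
tip [ 0.4264 -0.3951  0.071 ]
f1 [0.665 0.021 0.006]
f2 [0.7068 0.0376 0.006 ]
f3 [0.6759 0.1667 0.006 ]
spout front -y [0.548  0.0295 0.106 ]
spout back -y [0.6136 0.056  0.106 ]
top [0.5278 0.1104 0.31  ]
top [0.6649 0.1288 0.31  ]
top [0.5475 0.0364 0.31  ]
top [0.6975 0.0373 0.31  ]
spool [0.3907 0.1002 0.078 ]
conea [0.3849 0.201  0.168 ]
```

```bash
python3 - <<'E'
from h import *
s=dict(get_state());im=cv2.imread('pics/w1.png')
W=lambda uv,z:onz('wrist',uv,z,s=s,big=False)
p=[]
for r in (155,170,185,200,215,228):
    row=im[r,160:195].astype(int); g=row[:,2]; c=np.where(g>170)[0]+160
    p.append(W((c.mean(),r),.071)); print(r,c.min(),c.max(),p[-1])
p=np.array(p);k=np.polyfit(p[:,0],p[:,1],1);d=np.array([1,k[0]])/np.hypot(1,k[0])
print('yaw',np.degrees(np.arctan(k[0])))
hsv=cv2.cvtColor(im,cv2.COLOR_BGR2HSV)
m=cv2.inRange(im,(215,215,215),(255,255,255));m[:,:150]=0;m[:,240:]=0;m[:240]=0;m[330:]=0
q=cv2.findNonZero(m);(e)=cv2.fitEllipse(q);print(e);c=W(e[0],.09);print('rim',c)
for L,n in((.115,'grip from rim'),(0,'')):print(n,c[:2]-L*d)
t=W((174.5,144),.071);print('grip from tip',t[:2]+.037*d)
E
```

```text
155 166 177 [ 0.4378 -0.3995  0.071 ]
170 167 179 [ 0.453  -0.4005  0.071 ]
185 169 180 [ 0.4686 -0.4016  0.071 ]
200 170 182 [ 0.4849 -0.4028  0.071 ]
215 173 183 [ 0.5019 -0.4034  0.071 ]
228 174 184 [ 0.517  -0.4048  0.071 ]
yaw -3.721169912359127
((179.02635192871094, 285.1541442871094), (69.0652847290039, 85.1968765258789), 102.60179138183594)
rim [ 0.5759 -0.4091  0.09  ]
grip from rim [ 0.46114245 -0.40163638]
 [ 0.5759 -0.4091]
grip from tip [ 0.46422199 -0.39710134]
```

Emit:
move_arm --moves '[[0.6, [0.0057, -0.02, 0], [0, 0, 0]], [0.6, [0.0057, -0.02, 0], [0, 0, 0]], [0.6, [0.0057, -0.02, 0], [0, 0, 0]], [0.6, [0.0058, -0.02, 0], [0, 0, 0]], [0.6, [0, 0, 0.03], [0, 0, 0]], [0.6, [0, 0, 0.03], [0, 0, 0]], [0.6, [0, 0, 0.03], [0, 0, 0]], [0.6, [0, 0, 0.025], [0, 0, 0]], [0.6, [0, 0, 0.02], [0, 0, 0]], [0.6, [0, 0, 0.015], [0, 0, 0]]]' --grip_force 80

```text
time: 3.53
eef_pos: [0.4483, -0.3979, 0.0387]
tcp_rot: [0.035, 0.999, 0.001, -0.001]
contact_force: [0.0, -0.5, 0.2]
opening: 0.599
finger_force: 0.0
```

```bash
python3 - <<'E'
from h import *
s=get_state();print(s['eef_pos'],s['opening'],s['contact_force'])
cv2.imwrite('pics/w2.png',read_camera('wrist')[:,:,::-1])
E
```

```text
[ 0.44830594 -0.39785521  0.03868307] 0.5993397043681525 [ 0.00629007 -0.53240986  0.15090395]
```

View pics/w2.png

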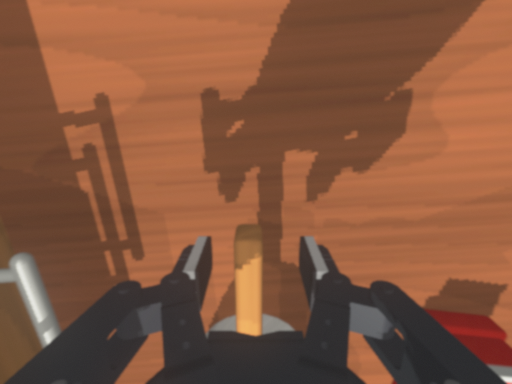

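The handle (column 248) sits between the open fingers (centre about 255), so I shift slightly and grip.

Emit:
move_arm --moves '[[0.6, [0, -0.003, 0], [0, 0, 0]], [0, [0, 0, 0], [0, 0, 0]], [0, [0, 0, 0], [0, 0, 0]], [0, [0, 0, 0], [0, 0, 0]], [0, [0, 0, 0], [0, 0, 0]], [0, [0, 0, 0], [0, 0, 0]], [0, [0, 0, 0], [0, 0, 0]], [0, [0, 0, 0], [0, 0, 0]], [0, [0, 0, -0.002], [0, 0, 0]], [0, [0, 0, -0.004], [0, 0, 0]]]' --grip_force 80

```text
time: 4.42
eef_pos: [0.4482, -0.401, 0.0465]
tcp_rot: [0.035, 0.999, 0.001, -0.001]
contact_force: [0.7, -0.4, -2.1]
opening: 0.148
finger_force: 78.3
```

Emit:
move_arm --moves '[[0, [0, 0, -0.015], [0, 0, 0]], [0, [0, 0, -0.02], [0, 0, 0]], [0, [0, 0, -0.02], [0, 0, 0]], [0, [0, 0, -0.02], [0, 0, 0]], [0, [0, 0, -0.02], [0, 0, 0]], [0, [0, 0, -0.015], [0, 0, 0]], [0, [0, 0, -0.01], [0, 0, 0]], [0, [0, 0, 0], [0, 0, 0]], [0, [0, 0, 0], [0, 0, 0]], [0, [0, 0, 0], [0, 0, 0]]]'

```text
time: 5.25
eef_pos: [0.4481, -0.4009, 0.1654]
tcp_rot: [0.035, 0.999, 0.001, -0.001]
contact_force: [-1.0, 0.4, -2.5]
opening: 0.15
finger_force: 78.3
```

```bash
python3 - <<'E'
from h import *
s=get_state();print(s['eef_pos'],s['opening'],s['finger_force'],s['contact_force'],R.from_quat(s['tcp_rot']).as_matrix().round(3))
im=np.hstack([read_camera('side')[100:292,60:316],read_camera('scene')[192:384,60:316]])
cv2.imwrite('pics/a3.png',cv2.resize(im[:,:,::-1],(800,300),interpolation=cv2.INTER_CUBIC))
E
```

```text
[ 0.44813742 -0.40091547  0.16543688] 0.15027587126038716 78.29750061035156 [-0.99037692  0.39527242 -2.52194962] [[-0.997  0.071 -0.002]
 [ 0.071  0.997  0.003]
 [ 0.002  0.002 -1.   ]]
```

View pics/a3.png

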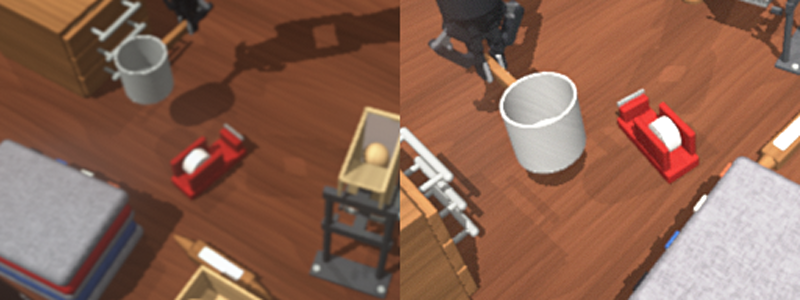

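Emit:
move_arm --moves '[[0, [0, 0.015, 0], [0, 0, 0]], [0, [-0.001, 0.034, 0], [0, 0, 0]], [0, [-0.001, 0.036, 0], [0, 0, 0]], [0, [-0.001, 0.036, 0], [0, 0, 0]], [0, [-0.001, 0.036, 0], [0, 0, 0]], [0, [-0.001, 0.036, 0], [0, 0, 0]], [0, [-0.001, 0.036, 0], [0, 0, 0]], [0, [-0.001, 0.036, 0], [0, 0, 0]], [0, [-0.001, 0.034, 0], [0, 0, 0]], [0, [0, 0.02, 0], [0, 0, 0]]]'

```text
time: 6.18
eef_pos: [0.4783, -0.0801, 0.1664]
tcp_rot: [0.034, 0.999, 0.001, -0.001]
contact_force: [0.2, -0.2, -2.8]
opening: 0.144
finger_force: 78.3
```

Emit:
move_arm --moves '[[0, [0, 0, 0], [0, 0, -0.06]], [0, [0, 0, 0], [0, 0, -0.07]], [0, [0, 0, 0], [0, 0, -0.07]], [0, [0, 0, 0], [0, 0, -0.07]], [0, [0, 0, 0.02], [0, 0, -0.051]], [0, [0, 0, 0.02], [0, 0, 0]], [0, [0, 0, 0.03], [0, 0, 0]], [0, [0, 0, 0.02], [0, 0, 0]], [0, [0, 0, 0.015], [0, 0, 0]], [0, [0, 0, 0.005], [0, 0, 0]]]'

```text
time: 7.02
eef_pos: [0.4765, -0.0824, 0.0539]
tcp_rot: [-0.125, 0.992, 0.002, -0.003]
contact_force: [-0.8, -0.1, -3.1]
opening: 0.149
finger_force: 78.3
```

```bash
python3 - <<'E'
from h import *
s=get_state();Rm=R.from_quat(s['tcp_rot']).as_matrix();print(s['eef_pos'],s['contact_force'],Rm.round(3))
c=s['eef_pos']-.128*Rm[:,0];print('can',c)
print('to O, tool axes',Rm.T@(np.array([.5705,.075,c[2]])-c))
im=np.hstack([read_camera('side')[130:322,190:446],read_camera('scene')[120:312,170:426]])
cv2.imwrite('pics/a4.png',cv2.resize(im[:,:,::-1],(800,300),interpolation=cv2.INTER_CUBIC))
E
```

```text
[ 0.47646033 -0.08239395  0.0538895 ] [-0.77178119 -0.07215562 -3.11692068] [[-0.969 -0.248 -0.007]
 [-0.248  0.969  0.003]
 [ 0.006  0.004 -1.   ]]
can [ 0.60046357 -0.05066603  0.05315698]
to O, tool axes [-0.00212142  0.12917021  0.00056865]
```

View pics/a4.png

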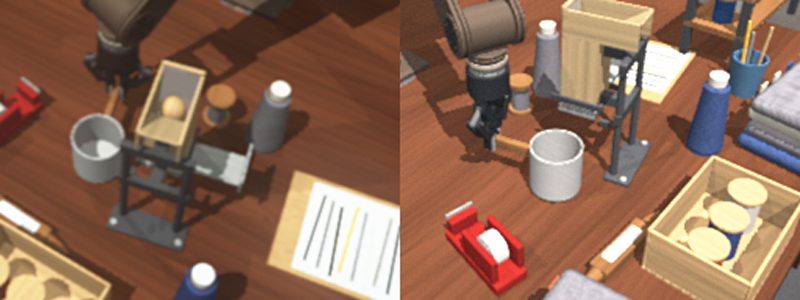

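Emit:
move_arm --moves '[[0, [0, 0, 0.006], [0, 0, 0]], [0, [0, 0, 0.005], [0, 0, 0]], [0, [0, 0.01, 0], [0, 0, 0]], [0, [0, 0.018, 0], [0, 0, 0]], [0, [0, 0.02, 0], [0, 0, 0]], [0, [-0.002, 0.02, 0], [0, 0, 0]], [0, [0, 0.02, 0], [0, 0, 0]], [0, [0, 0.018, 0], [0, 0, 0]], [0, [0, 0.014, 0], [0, 0, 0]], [0, [0, 0.008, 0], [0, 0, 0]]]'

```text
time: 7.95
eef_pos: [0.4491, 0.0421, 0.0467]
tcp_rot: [-0.125, 0.992, 0.0, 0.0]
contact_force: [-0.1, -0.1, -2.1]
opening: 0.15
finger_force: 78.4
```

```bash
python3 - <<'E'
from h import *
s=get_state();Rm=R.from_quat(s['tcp_rot']).as_matrix();print(s['eef_pos'],s['contact_force'])
c=s['eef_pos']-.128*Rm[:,0];print('can',c)
print('to O, tool axes',Rm.T@(np.array([.5705,.075,c[2]])-c))
im=np.hstack([read_camera('side')[180:276,260:388],read_camera('scene')[150:246,240:368]])
cv2.imwrite('pics/a5.png',cv2.resize(im[:,:,::-1],(800,300),interpolation=cv2.INTER_CUBIC))
E
```

```text
[0.44905491 0.04213057 0.04672807] [-0.12484301 -0.10991922 -2.0762447 ]
can [0.57302691 0.07398869 0.04677544]
to O, tool axes [ 2.19568582e-03  1.60840875e-03 -2.28356603e-07]
```

View pics/a5.png

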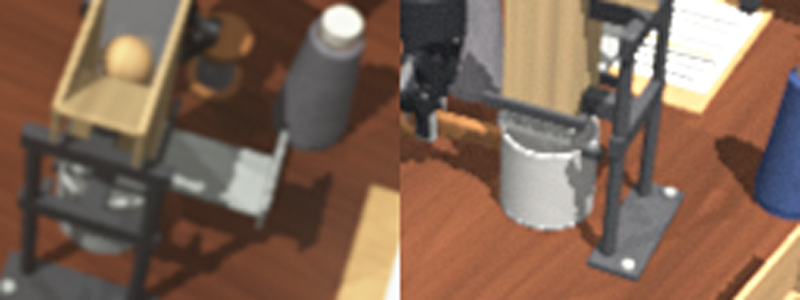

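The side half shows the can behind the posts (bottom edge near row 247) with the gate plate and lip at about (275,180). The scene half shows the can under the spout, body columns 501–596 and bottom at row 226.

```bash
python3 - <<'E'
from h import *
from scipy.optimize import least_squares
f=lambda u,v:(240+(u-400+.5)/3.125-.5,150+(v+.5)/3.125-.5)
z0=.006
P=[onz('scene',f(u,v),z0) for u,v in ((505,205),(515,217),(530,223.5),(548,226),(568,223),(582,215))]
P=np.array(P)[:,:2];r=least_squares(lambda c:np.hypot(*(P-c).T)-.047,[.57,.075]);print('base fit',r.x,r.fun.round(4))
for v in (150,175,200):
    o,a=ray('scene',f(500.5,v),big=False);_,b=ray('scene',f(597,v),big=False)
    a=a[:2]/np.hypot(*a[:2]);b=b[:2]/np.hypot(*b[:2]);m=(a+b);m/=np.hypot(*m)
    h=np.arccos(a@b)/2; c=o[:2]+m*.047/np.sin(h); print('silh',c, 'perp off at base-fit', np.cross(m,r.x-o[:2]))
# lip: top edge ends in side crop
g=lambda u,v:(260+(u+.5)/3.125-.5,180+(v+.5)/3.125-.5)
for u,v in ((287,131),(262,217)): print('lip',onz('side',g(u,v),.153 if v<200 else .14,big=False))
for u,v in ((285,131),(268,185)): print('liptop',onz('side',g(u,v),.153,big=False))
E
```

```text
base fit [-0.04776531  0.15560467] [ 0.0178 -0.0074 -0.0182 -0.0124  0.0042  0.0209]
silh [0.57070602 0.08244142] perp off at base-fit 0.475183004066193
silh [0.57988843 0.07108395] perp off at base-fit 0.4772367143852871
silh [0.58906933 0.05972917] perp off at base-fit 0.47936024416197504
lip [0.5044 0.1989 0.153 ]
lip [0.5825 0.2144 0.14  ]
liptop [0.5053 0.1974 0.153 ]
liptop [0.5603 0.2072 0.153 ]<stdin>:10: DeprecationWarning: Arrays of 2-dimensional vectors are deprecated. Use arrays of 3-dimensional vectors instead. (deprecated in NumPy 2.0)
```

```bash
python3 - <<'E'
from h import *
f=lambda u,v:(240+(u-400+.5)/3.125-.5,150+(v+.5)/3.125-.5)
o,d=ray('scene',f(548.5,226),big=False);m=d[:2]/np.hypot(*d[:2])
print('can base centre',onz('scene',f(548.5,226),.007,big=False)[:2]+.047*m)
p=camera_params('scene')
for n,q in(('O spout',(.571,.075,.106)),('nominal can rim',(.573,.074,.097)),('near bottom nominal',(.573-.047*m[0],.074-.047*m[1],.007))):
    u=cv2.projectPoints(np.array([q]),p['rvec'],p['tvec'],np.array([[p['fx'],0,p['cx']],[0,p['fy'],p['cy']],[0,0,1]]),None)[0].ravel();print(n,(u-[240,150])*3.125+[400,0])
E
```

```text
can base centre [0.57694531 0.08111534]
O spout [545.2535145  114.77461581]
nominal can rim [545.93262369 123.69636165]
near bottom nominal [539.83356796 227.01417796]
```

```bash
python3 - <<'E'
from h import *
a=read_camera('side')[205:265,270:320];b=read_camera('scene')[170:230,260:310]
im=np.hstack([a,b]);im=np.clip(im.astype(float)*1.5,0,255).astype(np.uint8)
cv2.imwrite('pics/a6.png',cv2.resize(im[:,:,::-1],(800,480),interpolation=cv2.INTER_CUBIC))
E
```

```text
(no output)
```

View pics/a6.png

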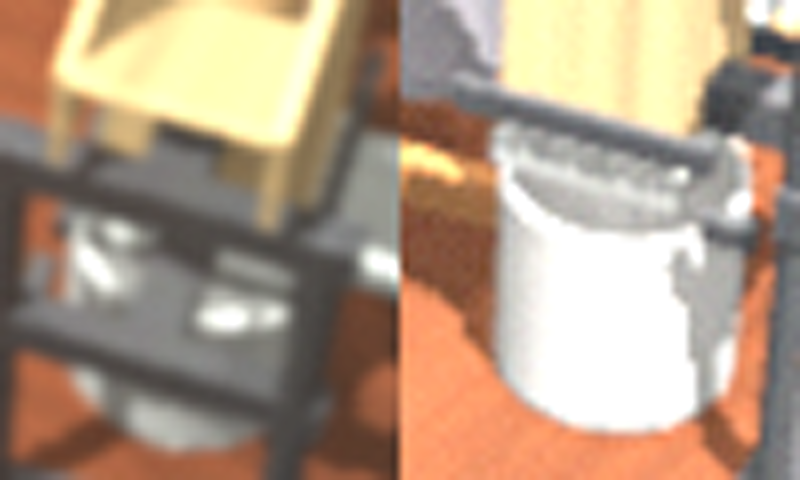

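In the scene half the can spans columns 496–745 with its bottom at row 430, and the spout's lower edge runs (503,165) to (688,207). In the side half the can spans about 68–328 with its bottom near row 447.

```bash
python3 - <<'E'
from h import *
f=lambda u,v:(260+(u-400+.5)/8-.5,170+(v+.5)/8-.5)
g=lambda u,v:(270+(u+.5)/8-.5,205+(v+.5)/8-.5)
def base(c,uv):
    o,d=ray(c,uv,big=False);m=d[:2]/np.hypot(*d[:2]);return onz(c,uv,.007,big=False)[:2]+.047*m
print('can scene',base('scene',f(618,430)),'side',base('side',g(197,447)))
a,b=(onz('scene',f(u,v),.106,big=False)[:2] for u,v in((503,165),(688,207)))
print(a,b,np.hypot(*(b-a)),'O',(a+b)/2+.037*np.array([-.247,.969]))
E
```

```text
can scene [0.57960362 0.075388  ] side [0.56992797 0.08217038]
[0.5492 0.0348] [0.6167 0.0559] 0.07072100112413568 O [0.573811 0.081203]
```

Emit:
move_arm --moves '[[0, [0.002, 0, 0.002], [0, 0, 0]], [0, [0, 0, 0.002], [0, 0, 0]], [0, [0, 0, 0.001], [0, 0, 0]], [0, [0, 0, 0.001], [0, 0, 0]], [0, [0, 0, 0], [0, 0, 0]], [0, [0, 0, 0], [0, 0, 0]], [0, [0, 0, 0], [0, 0, 0]], [0, [0, 0, 0], [0, 0, 0]], [0, [0, 0, 0], [0, 0, 0]], [0, [0, 0, 0], [0, 0, 0]]]'

```text
time: 8.98
eef_pos: [0.4476, 0.0389, 0.0425]
tcp_rot: [-0.125, 0.992, -0.0, -0.001]
contact_force: [-12.4, -1.5, 18.3]
opening: 0.149
finger_force: 81.5
```

Emit:
move_arm --moves '[[0, [0, 0, -0.001], [0, 0, 0]], [0, [0, 0, 0], [0, 0, 0]], [0, [0, 0, 0], [0, 0, 0]], [0, [0, 0, 0], [0, 0, 0]], [0, [0, 0, 0], [0, 0, 0]], [0, [0, 0, 0], [0, 0, 0]], [0, [0, 0, 0], [0, 0, 0]], [0, [0, 0, 0], [0, 0, 0]], [0, [0, 0, 0], [0, 0, 0]], [0, [0, 0, 0], [0, 0, 0]]]' --grip_force 30

```text
time: 9.82
eef_pos: [0.4481, 0.039, 0.0428]
tcp_rot: [-0.124, 0.992, -0.0, -0.001]
contact_force: [-8.1, -1.5, 11.7]
opening: 0.149
finger_force: 80.2
```

```bash
python3 - <<'E'
from h import *
s=get_state();print({k:v for k,v in s.items() if k in('eef_pos','contact_force','wrist_torque','qpos','opening')},R.from_quat(s['tcp_rot']).as_matrix().round(3))
f=lambda u,v:(260+(u-400+.5)/8-.5,170+(v+.5)/8-.5)
im=read_camera('scene')[170:230,260:310].astype(int)
for v in range(30,56,6): print(v,im[v,8:48].min(1))
print(im[46:58,27].min(1))
E
```

```text
{'qpos': array([-1.39140261e-01,  4.43936019e-02,  2.24107589e+00, -8.59802113e-04,
        8.57140199e-01, -1.95898052e+00]), 'eef_pos': array([0.44805473, 0.03897312, 0.04280472]), 'contact_force': array([-8.07293498, -1.49149155, 11.67193571]), 'wrist_torque': array([-0.07352063,  0.80721087,  0.0573672 ]), 'opening': 0.14901838499965872} [[-0.969 -0.247 -0.001]
 [-0.247  0.969 -0.001]
 [ 0.001 -0.    -1.   ]]
30 [ 35  35  45  93 125 133 138 146 157 159 172 203 215 213 229 242 239 240
 225 199 199 216 235 244 251 237 204 195 215 162 106  86  78  73  63  50
  45  39  51  63]
36 [ 42  41  54  90 130 135 144 151 160 163 171 177 181 186 189 193 192 197
 200 200 196 200 200 201 203 181 119 117 120 118 117 117 111  97  48  44
  60  63  61  65]
42 [ 46  38  54  93 132 136 145 156 161 168 172 178 182 186 190 194 198 197
 197 198 198 200 201 202 200 200 198 173 120 115 114 116 118 105  64  59
  65  64  60  73]
48 [ 71  74  72  72  97 137 153 160 163 168 175 179 186 188 192 197 197 201
 202 202 204 202 203 198 197 199 199 192 167 116 115 123 116  69  62  63
  63  62  72  77]
54 [ 66  73  70  69  70  73  71  69  71  66  70  76  85 107 131 153 140 140
 146 144 140 139 143 131  97  90  72  66  68  58  42  41  43  50  64  75
  66  63  73  82]
[199 199 202 203 200 200 206 206 144  77  68  71]
```

Emit:
move_arm --moves '[[0, [0, 0, -0.002], [0, 0, 0]], [0, [0, 0, -0.001], [0, 0, 0]], [0, [0, 0.002, 0], [0, 0, 0]], [0, [0, 0.002, 0], [0, 0, 0]], [0, [0, 0.001, 0], [0, 0, 0]], [0, [0, 0, 0], [0, 0, 0]], [0, [0, 0, 0], [0, 0, 0]], [0, [0, 0, 0], [0, 0, 0]], [0, [0, 0, 0.001], [0, 0, 0]], [0, [0, 0, 0], [0, 0, 0]]]' --grip_force 60

```text
time: 10.7
eef_pos: [0.4466, 0.0447, 0.0434]
tcp_rot: [-0.125, 0.992, 0.0, -0.0]
contact_force: [-0.9, 0.1, -0.3]
opening: 0.149
finger_force: 78.8
```

```bash
python3 - <<'E'
from h import *
s=get_state();print(s['eef_pos'],s['contact_force'],s['wrist_torque'])
im=read_camera('scene')[170:230,260:310].astype(int)
for v in (36,42,48): print(v,im[v,8:48].min(1))
print(im[46:58,27].min(1))
E
```

```text
[0.44656527 0.04469948 0.04344283] [-0.94065184  0.13255595 -0.29336512] [0.02972911 0.15087007 0.00349649]
36 [ 41  42  45  60 102 132 139 148 157 162 168 173 176 180 187 191 191 195
 197 201 200 205 201 194 165 122 120 122 120 119 115 118 112 109  76  47
  60  59  62  64]
42 [ 70  57  46  70 112 132 144 149 158 166 171 175 182 185 189 191 194 196
 196 200 202 198 200 197 199 203 193 153 118 116 117 116 130 132  76  62
  65  63  62  69]
48 [ 70  69  73  72  67  90 130 156 163 168 171 179 182 185 191 191 194 195
 200 200 200 206 205 201 201 199 197 171 118 112 147 165 114  66  66  61
  65  59  70  80]
[199 203 200 201 202 203 203 139  66  65  68  71]
```

Emit:
move_arm --moves '[[0.45, [0, 0, 0], [0, 0, 0]], [0.45, [0, 0, 0], [0, 0, 0]], [0.45, [0, 0, 0], [0, 0, 0]], [0.45, [0, 0, 0], [0, 0, 0]], [0.45, [0, 0, -0.01], [0, 0, 0]], [0.45, [0, 0, -0.02], [0, 0, 0]], [0.45, [0, 0, -0.03], [0, 0, 0]], [0.45, [0, 0, -0.035], [0, 0, 0]], [0.45, [0, 0, -0.035], [0, 0, 0]], [0.45, [0, 0, -0.03], [0, 0, 0]]]'

```text
time: 11.58
eef_pos: [0.4468, 0.0447, 0.2066]
tcp_rot: [-0.125, 0.992, -0.0, 0.001]
contact_force: [1.5, -0.8, 0.0]
opening: 0.45
finger_force: 0.0
```

Emit:
move_arm --moves '[[0.45, [0, 0.015, 0], [0, 0, 0]], [0.45, [0, 0.03, 0], [0, 0, 0]], [0.45, [0, 0.035, 0], [0, 0, 0]], [0.45, [0, 0.03, 0], [0, 0, 0]], [0.45, [0, 0.024, 0], [0, 0, 0]], [0.45, [-0.015, 0, 0], [0, 0, 0]], [0.45, [-0.025, 0, 0], [0, 0, 0]], [0.45, [-0.025, 0, 0], [0, 0, 0]], [0.45, [-0.02, 0, 0], [0, 0, 0]], [0.45, [0, 0, 0], [0, 0, 0]]]'

```text
time: 12.42
eef_pos: [0.4984, 0.1961, 0.2044]
tcp_rot: [-0.125, 0.992, 0.0, 0.001]
contact_force: [-0.4, -0.3, -0.2]
opening: 0.452
finger_force: 0.0
```

```bash
python3 - <<'E'
from h import *
s=get_state();Rm=R.from_quat(s['tcp_rot']).as_matrix();print(s['time'],s['eef_pos'],s['contact_force'],s['opening'])
print('to lip, tool axes',Rm.T@(np.array([.541,.206,.130])-s['eef_pos']))
c=read_camera('scene')
im=c[170:230,260:310].astype(int)
for v in (36,42,48): print(v,im[v,8:48].min(1))
print(im[46:58,27].min(1))
w=read_camera('wrist')
a=cv2.resize(c[130:230,200:330],(416,320));b=cv2.resize(w,(384,288));b=np.vstack([b,np.zeros((32,384,3),np.uint8)])
cv2.imwrite('pics/a7.png',np.hstack([a,b])[:,:,::-1])
E
```

```text
12.4167 [0.49844303 0.19610602 0.20440787] [-0.41705766 -0.25815266 -0.1656516 ] 0.4518276364356324
to lip, tool axes [-0.04348037 -0.00093974  0.07452578]
36 [ 45  42  46  62  99 125 137 144 154 161 165 171 173 178 184 187 191 193
 192 196 199 201 200 192 159 120 120 122 117 117 115 114 112 101  74  45
  57  60  56  64]
42 [ 67  56  45  68 112 130 139 147 154 159 167 173 179 180 184 186 194 193
 193 196 196 194 196 196 195 200 191 155 116 113 114 114 130 134  76  61
  64  65  62  69]
48 [ 73  70  70  69  68  89 126 152 161 163 172 174 179 182 186 190 191 194
 195 198 199 202 199 201 199 196 195 169 115 111 142 165 112  64  63  64
  58  57  69  74]
[198 200 198 197 196 199 200 138  69  63  68  71]
```

View pics/a7.png

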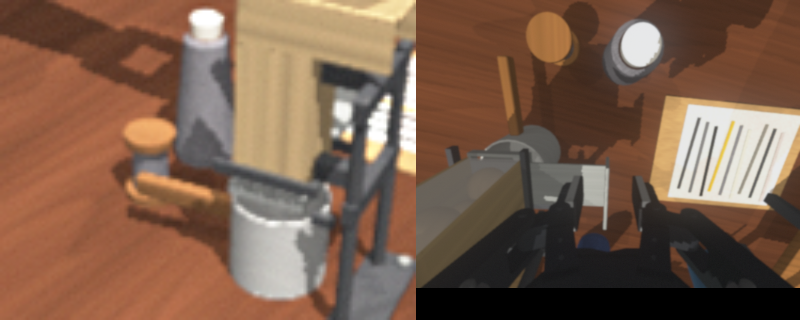

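The left half shows the can still upright under the spout after release. In the right half the gate lip (column about 606) lies midway between the fingers (572 and 640).

Emit:
move_arm --moves '[[0.45, [-0.02, 0, 0], [0, 0, 0]], [0.45, [-0.023, 0, 0], [0, 0, 0]], [0.45, [0, 0, 0], [0, 0, 0]], [0.45, [0, 0, 0.02], [0, 0, 0]], [0.45, [0, 0, 0.025], [0, 0, 0]], [0.45, [0, 0, 0.015], [0, 0, 0]], [0.45, [0, 0, 0.008], [0, 0, 0]], [0.45, [0, 0, 0.004], [0, 0, 0]], [0.45, [0, 0, 0], [0, 0, 0]], [0.45, [0, 0, 0], [0, 0, 0]]]'

```text
time: 13.35
eef_pos: [0.5376, 0.2063, 0.1325]
tcp_rot: [-0.125, 0.992, 0.0, 0.001]
contact_force: [-0.1, -0.4, -0.4]
opening: 0.449
finger_force: 0.0
```

Emit:
move_arm --moves '[[0, [0, 0, 0], [0, 0, 0]], [0, [0, 0, 0], [0, 0, 0]], [0, [0, 0, 0], [0, 0, 0]], [0, [0, 0, 0], [0, 0, 0]], [0, [0, 0, 0], [0, 0, 0]], [0, [0, 0, 0], [0, 0, 0]], [0, [0, 0, 0], [0, 0, 0]], [0, [0, 0, 0], [0, 0, 0]], [0, [0, 0, 0], [0, 0, 0]], [0, [0, 0, 0], [0, 0, 0]]]' --grip_force 40

```text
time: 14.18
eef_pos: [0.5381, 0.2061, 0.1325]
tcp_rot: [-0.124, 0.992, 0.0, 0.001]
contact_force: [0.3, -2.1, 5.3]
opening: 0.04
finger_force: 40.0
```

Emit:
move_arm --moves '[[0, [0, 0.005, 0], [0, 0, 0]], [0, [0, 0.008, 0], [0, 0, 0]], [0, [0, 0.008, 0], [0, 0, 0]], [0, [0, 0.008, 0], [0, 0, 0]], [0, [0, 0.008, 0], [0, 0, 0]], [0, [0, 0.008, 0], [0, 0, 0]], [0, [0, 0.008, 0], [0, 0, 0]], [0, [0, 0.008, 0], [0, 0, 0]], [0, [0, 0.008, 0], [0, 0, 0]], [0, [0, 0.005, 0], [0, 0, 0]]]'

```text
time: 15.02
eef_pos: [0.5227, 0.2795, 0.1327]
tcp_rot: [-0.125, 0.992, 0.001, 0.006]
contact_force: [10.9, -0.8, 0.2]
opening: 0.039
finger_force: 39.8
```

Emit:
move_arm --moves '[[0, [0, 0.002, 0], [0, 0, 0]], [0, [0, 0.002, 0], [0, 0, 0]], [0, [0, 0.001, 0], [0, 0, 0]], [0, [0, 0.001, 0], [0, 0, 0]], [0, [0, 0, 0], [0, 0, 0]], [0, [0, 0, 0], [0, 0, 0]], [0, [0, 0, 0], [0, 0, 0]], [0, [0, 0, 0], [0, 0, 0]], [0, [0, 0, 0], [0, 0, 0]], [0, [0, 0, 0], [0, 0, 0]]]'

```text
time: 15.85
eef_pos: [0.5215, 0.285, 0.1326]
tcp_rot: [-0.124, 0.992, 0.001, 0.006]
contact_force: [11.4, 0.6, -0.8]
opening: 0.037
finger_force: 39.5
```

Emit:
move_arm --moves '[[0, [0, 0.002, 0], [0, 0, 0]], [0, [0, 0.001, 0], [0, 0, 0]], [0, [0, 0.001, 0], [0, 0, 0]], [0, [0, 0.001, 0], [0, 0, 0]], [0, [0, 0, 0], [0, 0, 0]], [0, [0, 0, 0], [0, 0, 0]], [0, [0, 0, 0], [0, 0, 0]], [0, [0, 0, 0], [0, 0, 0]], [0, [0, 0, 0], [0, 0, 0]], [0, [0, 0, 0], [0, 0, 0]]]'

```text
time: 16.68
eef_pos: [0.5212, 0.2861, 0.1326]
tcp_rot: [-0.125, 0.992, -0.003, 0.006]
contact_force: [13.3, -10.9, 0.6]
opening: 0.037
finger_force: 40.5
```

Emit:
move_arm --moves '[[0, [0, 0.002, 0], [0, 0, 0]], [0, [0, 0.001, 0], [0, 0, 0]], [0, [0, 0, 0], [0, 0, 0]], [0, [0, 0, 0], [0, 0, 0]], [0, [0, 0, 0], [0, 0, 0]], [0, [0, 0, 0], [0, 0, 0]], [0, [0, 0, 0], [0, 0, 0]], [0, [0, 0, 0], [0, 0, 0]], [0, [0, 0, 0], [0, 0, 0]], [0, [0, 0, 0], [0, 0, 0]]]'

```text
time: 17.52
eef_pos: [0.5212, 0.2861, 0.1326]
tcp_rot: [-0.125, 0.992, -0.006, 0.006]
contact_force: [13.9, -19.8, 2.9]
opening: 0.042
finger_force: 41.5
```

```bash
python3 - <<'E'
from h import *
s=get_state();print(s['eef_pos'],s['contact_force'])
def balls(im,box):
    y0,y1,x0,x1=box;h=cv2.cvtColor(np.ascontiguousarray(im[y0:y1,x0:x1]),cv2.COLOR_RGB2HSV);return h
a=cv2.resize(read_camera('side')[150:270,240:400],(400,300),interpolation=cv2.INTER_CUBIC);b=cv2.resize(read_camera('scene')[120:240,200:360],(400,300),interpolation=cv2.INTER_CUBIC)
cv2.imwrite('pics/a8.png',np.hstack([a,b])[:,:,::-1])
im=read_camera('scene')[170:230,260:310].astype(int)
for v in (36,42): print(v,im[v,8:48].min(1))
E
```

```text
[0.5212143  0.28611555 0.13258862] [ 13.91546531 -19.76222227   2.88993423]
36 [ 48  46  42  56 101 126 137 144 152 163 163 170 174 176 185 188 188 192
 196 197 199 199 201 189 159 121 117 123 119 116 119 114 115 105  74  45
  59  60  58  65]
42 [ 67  58  43  73 109 129 134 148 154 163 168 174 178 182 183 188 191 194
 193 193 195 197 198 197 196 197 190 153 117 114 112 115 133 129  74  61
  64  63  64  72]
```

Emit:
move_arm --moves '[[0, [0, -0.002, 0], [0, 0, 0]], [0, [0, -0.002, 0], [0, 0, 0]], [0.45, [0, 0, 0], [0, 0, 0]], [0.45, [0, 0, 0], [0, 0, 0]], [0.45, [0, 0, 0], [0, 0, 0]], [0.45, [0, 0, 0], [0, 0, 0]], [0.45, [0, 0, -0.01], [0, 0, 0]], [0.45, [0, 0, -0.025], [0, 0, 0]], [0.45, [0, 0, -0.035], [0, 0, 0]], [0.45, [0, 0, -0.03], [0, 0, 0]]]'

```text
time: 18.5
eef_pos: [0.5159, 0.288, 0.2329]
tcp_rot: [-0.125, 0.992, 0.0, -0.0]
contact_force: [0.4, -0.3, 0.0]
opening: 0.454
finger_force: 0.0
```

```bash
python3 - <<'E'
from h import *
s=get_state();print(s['time'],s['eef_pos'],s['contact_force'],s['opening'])
a0=cv2.resize(cv2.imread('pics/side0.png')[:,:,::-1],(512,384),interpolation=cv2.INTER_AREA);a=read_camera('side')
# ball colour patch in hopper before / now
print('hopper patch before',a0[200,296:308].tolist());print('now',a[200,296:308].tolist())
# cedar-coloured pixels inside scene rim area & side gaps
for n,im,(y0,y1,x0,x1) in (('side',a,(228,248,277,312)),('scene',read_camera('scene'),(188,200,271,294))):
    p=im[y0:y1,x0:x1].astype(int); m=(p[...,0]>p[...,2]+35)&(p[...,0]>110);print(n)
    print('\n'.join(''.join('#' if q else '.' for q in r) for r in m))
o=cv2.imread('pics/a7.png')
# gate lip: white-ish pixels in side beyond old lip
d=cv2.absdiff(a,a0).max(2)>50
ys,xs=np.where(d[190:300,330:420]);print('lip-change bbox',xs.min()+330,xs.max()+330,ys.min()+190,ys.max()+190)
p=camera_params('side');O=np.array([.571,.077]);X=np.array([.969,.247]);Y=np.array([-.247,.969])
for x in(-.04,.04):
  for dd in(.08,.09):
    q=np.r_[O+x*X+(.125+dd)*Y,.153];print(x,dd,cv2.projectPoints(q[None],p['rvec'],p['tvec'],np.array([[p['fx'],0,p['cx']],[0,p['fy'],p['cy']],[0,0,1.]]),None)[0].ravel().round(1))
E
```

```text
18.5 [0.5158679  0.28801166 0.23291349] [ 0.43397141 -0.27312937  0.03815473] 0.454135013624721
hopper patch before [[126, 101, 68], [134, 107, 73], [136, 108, 74], [136, 109, 74], [138, 110, 75], [142, 114, 77], [144, 116, 78], [144, 115, 78], [145, 115, 78], [143, 114, 77], [140, 112, 75], [133, 107, 74]]
now [[148, 133, 124], [148, 134, 124], [148, 133, 124], [148, 133, 124], [148, 133, 124], [147, 133, 124], [147, 132, 124], [149, 134, 124], [157, 141, 128], [163, 147, 132], [166, 149, 133], [164, 148, 132]]
side
..........................##.......
..........................##.......
..........................##.......
..........................#........
..........................#........
...................................
...................................
...................................
###................................
.##.....#..........................
.##.....##.........................
.#......###........................
##.................................
.#.................................
.....................#.............
......................#####........
........................##.........
...................................
...................................
...................................
scene
..........####.........
............#.###......
#.................##...
#....................##
#......##..............
#......#####...........
.......########........
.......###########.....
........#############..
.........##########.###
............#######.##.
.................#.....
lip-change bbox 338 419 190 267
-0.04 0.08 [378.6 226.7]
-0.04 0.09 [382.4 227.6]
0.04 0.08 [374.  252.8]
0.04 0.09 [378.  253.9]
```

The top ball has left the hopper and cedar colour shows inside the can's rim. I'll look straight down the shaft with the wrist camera to check that nothing jammed.

Emit:
move_arm --moves '[[0.45, [0, 0, -0.02], [0, 0, 0]], [0.45, [0, 0, -0.035], [0, 0, 0]], [0.45, [0, 0, -0.035], [0, 0, 0]], [0.45, [0, 0, -0.035], [0, 0, 0]], [0.45, [0, 0, -0.035], [0, 0, 0]], [0.45, [0, 0, -0.03], [0, 0, 0]], [0.45, [-0.02, 0, 0], [0, 0, 0]], [0.45, [-0.025, 0, 0], [0, 0, 0]], [0.45, [-0.025, 0, 0], [0, 0, 0]], [0.45, [-0.013, 0, 0], [0, 0, 0]]]'

```text
time: 19.43
eef_pos: [0.5982, 0.3087, 0.4202]
tcp_rot: [-0.125, 0.992, -0.0, -0.001]
contact_force: [0.3, -0.5, -0.5]
opening: 0.446
finger_force: 0.0
```

Emit:
move_arm --moves '[[0.45, [0, -0.02, 0], [0, 0, 0]], [0.45, [0, -0.03, 0], [0, 0, 0]], [0.45, [0, -0.03, 0], [0, 0, 0]], [0.45, [0, -0.03, 0], [0, 0, 0]], [0.45, [0, -0.03, 0], [0, 0, 0]], [0.45, [0, -0.03, 0], [0, 0, 0]], [0.45, [0, -0.03, 0], [0, 0, 0]], [0.45, [0, -0.018, 0], [0, 0, 0]], [0.45, [0, 0, 0], [0, 0, 0]], [0.45, [0, 0, 0], [0, 0, 0]]]'

```text
time: 20.27
eef_pos: [0.6508, 0.0965, 0.4206]
tcp_rot: [-0.124, 0.992, 0.0, -0.001]
contact_force: [-0.7, 0.3, -0.8]
opening: 0.451
finger_force: 0.0
```

```bash
python3 - <<'E'
from h import *
s=get_state();print(s['time'],s['eef_pos'])
im=read_camera('wrist');np.save('w.npy',im)
p=camera_params('wrist');T=p['tool_from_camera'];Q=R.from_quat(s['tcp_rot']).as_matrix()
def pr(q):
    c=np.linalg.inv(T)@np.r_[Q.T@(q-s['eef_pos']),1];return (p['fx']*c[0]/c[2]+p['cx'],p['fy']*c[1]/c[2]+p['cy'],c[2])
O=np.array([.571,.077]);X=np.array([.969,.247]);Y=np.array([-.247,.969])
for z in(.31,.106,.04):print(z,[tuple(np.round(pr(np.r_[O+a*X+b*Y,z]),1)) for a,b in((-.034,-.034),(.034,.034),(0,0))])
u,v,_=pr(np.r_[O,.1]);u,v=int(u),int(v)
c=im[v-40:v+60:2,u-50:u+50].astype(int)
g=c.sum(2);print('\n'.join(''.join((('#' if q[0]>q[2]*1.45 else '+') if q.sum()>180 else '.') for q in r) for r in c))
for dv in range(-30,31,10):print(dv,im[v+dv,u-30:u+31:10].tolist())
E
```

```text
20.2667 [0.65081368 0.09651776 0.42059788]
0.31 [(np.float64(214.6), np.float64(61.8), np.float64(0.2)), (np.float64(290.7), np.float64(141.9), np.float64(0.3)), (np.float64(254.3), np.float64(103.6), np.float64(0.2))]
0.106 [(np.float64(233.1), np.float64(81.4), np.float64(0.4)), (np.float64(275.2), np.float64(125.7), np.float64(0.4)), (np.float64(254.7), np.float64(104.1), np.float64(0.4))]
0.04 [(np.float64(235.9), np.float64(84.4), np.float64(0.5)), (np.float64(272.7), np.float64(123.1), np.float64(0.5)), (np.float64(254.7), np.float64(104.2), np.float64(0.5))]
####################################################################################################
####################################################################################################
##################++++++++++++++++++++++++++++++++++++++############################################
###################++++++++++++++++++++++++++++++++++++++++++++++++++++++++++++++++++###############
#####################+++++++++++++++++++++++++++++++++++++++++++++++++++++++++++++++################
#######################
[... 4635 characters left out ...]
4, 109]]
-20 [[114, 95, 69], [144, 129, 110], [129, 123, 116], [220, 217, 210], [161, 138, 110], [133, 124, 113], [113, 95, 71]]
-10 [[114, 95, 68], [116, 101, 79], [151, 146, 138], [125, 101, 70], [151, 121, 83], [128, 104, 74], [113, 97, 72]]
0 [[113, 94, 68], [124, 111, 91], [151, 122, 85], [131, 106, 74], [128, 103, 72], [113, 101, 84], [107, 92, 68]]
10 [[113, 94, 68], [115, 99, 78], [155, 124, 85], [139, 111, 76], [161, 130, 89], [105, 90, 67], [110, 94, 70]]
20 [[113, 95, 68], [135, 118, 97], [119, 99, 70], [118, 96, 68], [136, 111, 77], [102, 87, 65], [117, 100, 73]]
30 [[119, 99, 71], [149, 125, 89], [193, 163, 115], [210, 177, 124], [203, 171, 120], [189, 161, 113], [130, 111, 80]]
```

```bash
python3 - <<'E'
import numpy as np,cv2
im=np.load('w.npy')[74:136,224:286];g=cv2.cvtColor(im,cv2.COLOR_RGB2GRAY)
b=cv2.resize(g,None,fx=8,fy=8,interpolation=cv2.INTER_CUBIC)
c=cv2.HoughCircles(b,cv2.HOUGH_GRADIENT,1,70,param1=80,param2=22,minRadius=64,maxRadius=150)
print(None if c is None else (c[0]/8).round(1))
for r in range(4,58,2):print(''.join(' .:-=+*#%@'[min(9,int(v)//20)] for v in g[r,2:60]))
E
```

```text
None
=++++***#################*#**********#######************++
+++++++**########################################******+++
=+++++++**###*******######%%%####################****+++++
++++++++*%%#*+++++**###%@@@@@@%#****######*********+++++++
=++++++++**+++++**######@@@@@@#*******#####****+++++++++++
=++==+++++++++*#########@@@@@#+++***************++++++++++
===+=++=++++**###########%@%*++++++*************++++++++++
===++====++*############*+++++++*********###****++++++++++
==+==+==++*############*++++++++****************+=++++++++
=======++**###########*+++++++++++*************++=++++++++
=======++*###########*++++++==++++++******+****++==+++++++
=======++*###########*+++++++==+++++++*+++++++++==++++++++
=======++*#######*****++++++++===+++++++++++++++===+++++++
=======++*###********+++++++++++=+++++++++++++*++==+++*+++
=======++*****####*********+++++++++++++++++****+==+++*+++
=======++****#%%##*********+++++**++************+==++***++
=======+++++*%@%##***####*+++++****************+===++**+++
=======+++++*#%%##*******+++++****************++===+++*++=
========+=+++*#%#******+++++++***************+++===+++*+++
========+++++*******###*++++++++*************++=====++++++
========+++++++**#%@@@@#+++++++++************++=====++++++
======+++*+++++++**%%@%*+=+++++++**********++++=====++*+++
=+==+=++#%%*++==+++++++++===+++++********++++++=====++++++
=+=++=++*##*++===++++++++====+++++++++++++++++=======+++++
===+=====+++====================+=++++++++++========++++++
=++=====+===========================++++++++++++====++++++
+++++++++=++==========++=+====+=+++++++++++++++++++=++++++
```

```bash
python3 -c "
from plant import *
print(sign_off())"
```

```text
the job is handed in; nothing more can be done
None
```

I handed the job in at about 20 s: the can is upright under the spout, centred to within a few mm, the gate is open to its end stop, and the balls dropped. Looking down the shaft I saw only balls small enough to be lying in the can. I did not count all four exactly or re-measure the bystanders.

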